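Weigh a cast block on the check balance

ROBOT

A 7-joint arm with a two-finger parallel gripper is mounted at the origin on the work surface. World frame = base frame: x ahead of the robot, y to its left, z up, the work surface at z = 0. Lengths are in m, angles in rad, forces in N, time in s.
With the tool pointing down it reaches from about 0.4 to 0.85 m from the base axis. Payload 10.4 kg.
Tool frame: the origin (TCP) lies between the finger pads; the fingertips stand manip.finger_overhang ahead of it and the grasp point (between the pads) lies 11 mm behind it (manip.finger_overhang is the distance from the TCP to the fingertips, in m); x points along the fingers, z is the direction in which the jaws open and shut, and the axes are right-handed (so a half turn about x gives the same grasp; the last joint's range is limited). The gripper opens to 85 mm and grips with 20 to 120 N. Pads are 22 mm wide; open, the fingers measure 114 mm over their backs; the gripper's body (76 mm by 85 mm) begins 54 mm behind the grasp point. The pads swing forward as they close: fully open they stand 13 mm farther back than shut.
Start: joints at [-1.22, 0.332, -0.065, 1.46, 0.022, 1.35, -0.088], TCP at [0.228, 0.582, 0.239] pointing down, gripper open.
Joint ranges: [-2.6, 2.6], [-0.5, 2.12], [-1.47, 1.34], [0.16, 2.42], [-1.27, 4.41], [0.06, 2.06], [-2.6, 2.6]. Speed limits (rad/s): [2.22, 2.22, 2.79, 2.79, 3.14, 3.14, 3.14].

INTERFACE

Orientations are given as a unit quaternion [x, y, z, w].
In Python, from workcell import get_obs, camera, workorder, manip gives the robot as it stands. The module is installed in compiled form; this text tells all that it offers.
- The arm moves only by the tool play_rows, never from a script. Its argument "increments" is text: rows parted by semicolons, each of 4 numbers parted by spaces: the shift along the tool's x, y, z in m, then the turn about the tool's x in rad. A call has 1 to 20 rows; each row shifts and turns the pose as measured when the row begins, along the tool's axes as they then stand; what a row does not reach is not made up. A row lasts 1/10 s, in which the tool goes at most 50 mm and 8.59 degrees, less where a joint would pass 70% of its speed; a pose out of reach is approached as far as the arm can. A call is refused whole if a number of a shift passes 0.05 or a number of a turn 0.15, either way. A call with a gripper value outside its range is refused whole. "hand" is the gripper command: -1 is fully open, 1 is shut, values between are in proportion, set as the call begins (left out, the last holds). The fingers move at their own pace and stop on an object; "squeeze" is the grip in N (left out, the last holds). Time passes only in rows, so rows that do not move let the fingers close. It gives the time, the measured TCP pose, the force and the opening at its end, in the units of the state.
- get_obs(): the state, without advancing time (a new reading comes with each control period).
- camera(name): name is "side" or "top" or "wrist"; returns a dict with "img" (420x560x3 uint8, blue, green, red), "fov_y" (degrees; the focal length in pixels is half the picture's height over the tangent of half this angle, whatever the lens; pixels are square), "cx", "cy" (the principal point, pixels), "R" (3x3) and "t" (3): a world point X has camera coordinates R X + t; the wrist camera has in their place "tool_from_camera" (4x4, takes a point from camera to tool coordinates, whose origin is the TCP and whose axes are the tool frame's). Camera axes: x right, y down, z forward; pixel columns grow to the right and rows downward; lengths in m; the calibration is good to about 2 mm. A picture is of the moment at which its call begins: read the wrist's pose just before it. There is no depth.
- workorder.hand_in(): hands the job in, once; it reports no verdict.
The state is a dict: "clock": time; "joint_pos": joint angles; "joint_velocities": joint speeds; "tau": joint torques, N m; "position": TCP position; "ee_rot": TCP orientation; "ft_force": force on the tool from outside, world axes, zero at the start; "torque": the same for the moment, N m; "grip_width": opening from 0.0 (shut) to 1.0 (fully open).
Only numpy, scipy, OpenCV 4.12 (cv2) and the standard library are available. Lean on these libraries where they do the work, as an engineer would, in place of code of your own. Each camera call takes 0.05 s, during which the arm holds its last target.

TASK

Seat the cast bearing block flat and square in the black-framed pocket on the blue pan of the balance and let go of it. Then set brass counterweights gently on the bare steel pan until the beam floats level, with the red pointer inside the green band, and leave it floating freely. Do not disturb the orange bin, the roll of tape or the mouse, and do not strike or press the pans hard.

Things in the scene. Friction and masses are not known exactly. Their poses are not given: they have to be found in the camera images.
- block_mid (a point): centre (half-way up, 19 mm above its underside) of the pale grey cast bearing block: base flange 44 mm (its x) by 64 mm (its y), 8 mm thick, with an upright body 26 mm (x) by 44 mm (y) on top, 38 mm high in all, a dark bore along x; stands on the bench; its mass is unknown, 150 to 270 g. Grip the upright body across its 26 mm.
- pocket (a point): centre of the pocket floor on the blue part pan (100 mm along x by 110 mm along y, 5 mm thick plate): a black frame 7 mm wide and 8 mm high with sloping inner faces, inside 48 mm (x) by 68 mm (y) at the floor and 5 mm more at the top, that takes the block's flange (2 mm play each side once down, either way round). x, y are the pan's axes, z up. 108 mm above the bench when the beam is level
- weight_floor (a point): centre of the upper face of the bare steel weight pan, 100 mm (x) by 110 mm (y) with a rim 3 mm wide and 3 mm high; 108 mm above the bench when the beam is level. Both pans stay level while the beam tilts, so where on the pan a weight stands does not matter. Three weights fit in a row along the pan's y, 34 mm apart
- balance: the white two-pan balance, fixed to the bench for the episode but placed differently each time: base 130 mm (x) by 330 mm (y), origin at the centre of its underside; the pans are centred 125 mm along its +y (blue part pan) and -y (steel weight pan). In the middle a column and a scale plate rise to 161 mm above the bench, within 40 mm of the centre along y
- part_pan: the blue part pan with its pocket; origin on the beam's line, 30 mm below the pocket floor
- weight_pan: the steel weight pan; origin on the beam's line, 30 mm below its upper face
- beam (a joint): tilt of the balance beam in rad: 0 level, positive when the blue part pan is low and the steel pan high, stops at +-0.15 (pans then 19 mm down and up). The pointer in the middle leans to the lower side; the green band is +-0.05. Off the stops the tilt is proportional to the difference in load, 0.00156 rad per gram (about 0.08 for 50 g, +0.15 stop at about 96 g), light enough to be pressed down by a finger; it settles in about 1 s. The empty balance is level
- heavy_mid (a point): centre of the heavy brass counterweight: plain upright cylinder, 28 mm diameter, 30 mm high, 150 g; stands on the tray; z along its axis
- medium_mid (a point): centre of the medium brass counterweight: plain upright cylinder, 24 mm diameter, 28 mm high, 100 g; stands on the tray; z along its axis
- small1_mid (a point): centre of a small brass counterweight: plain upright cylinder, 18 mm diameter, 24 mm high, 50 g (the other small one is identical); stands on the tray; z along its axis
- small2_mid (a point): centre of a small brass counterweight: plain upright cylinder, 18 mm diameter, 24 mm high, 50 g (the other small one is identical); stands on the tray; z along its axis
- weight_tray: dark wooden tray (flat slab, fixed) 210 mm (x) by 70 mm (y), 6 mm high, origin at the centre of its underside; the four weights stand on it in a row along its x, about 46 mm apart, in any order
- bin: orange open bin, 150 x 110 x 70 mm, bystander; origin at the centre of its underside
- tape: roll of white tape lying flat, 90 mm diameter, 20 mm high, bystander; origin at the centre of its underside
- mouse: black computer mouse on a green pad, 62 x 105 x 22 mm, bystander; origin at the centre of its underside
Mind the look-alikes: they are no part of the job. What is meant by the part that bears block_mid is not brown, and is the larger of those in its own colour. Leave any purple look-alike of the part that bears medium_mid alone.

How it is judged:
On the way:
1. the block sits flat and square in the pocket and weighs its pan down (horizontal distance between block_mid and pocket below 0.005 m and z of block_mid in the frame of pocket between 0.016 and 0.0215 m and angle between the y axis of block_mid and the y axis of pocket, either way round below 0.1 rad and angle between block_mid's own z axis and vertical below 0.05 rad and value of joint beam above 0.12 rad), for 0.3 s.
At the end, for the whole second after the job is handed in: The block sits in the pocket (centre within 5 mm, within 2.5 mm of fully down, square within 0.1 rad, not tilted by more than 0.05 rad), at least one counterweight stands or lies on the steel pan, and the beam is at rest within 0.05 rad of level (horizontal distance between block_mid and pocket below 0.005 m and z of block_mid in the frame of pocket between 0.016 and 0.0215 m and angle between the y axis of block_mid and the y axis of pocket, either way round below 0.1 rad and angle between block_mid's own z axis and vertical below 0.05 rad and value of joint beam between -0.05 and 0.05 rad and velocity of joint beam between -0.03 and 0.03 rad/s and ((x of heavy_mid in the frame of weight_floor between -0.05 and 0.05 m and y of heavy_mid in the frame of weight_floor between -0.055 and 0.055 m and z of heavy_mid in the frame of weight_floor between 0.004 and 0.03 m) or (x of medium_mid in the frame of weight_floor between -0.05 and 0.05 m and y of medium_mid in the frame of weight_floor between -0.055 and 0.055 m and z of medium_mid in the frame of weight_floor between 0.004 and 0.03 m) or (x of small1_mid in the frame of weight_floor between -0.05 and 0.05 m and y of small1_mid in the frame of weight_floor between -0.055 and 0.055 m and z of small1_mid in the frame of weight_floor between 0.004 and 0.03 m) or (x of small2_mid in the frame of weight_floor between -0.05 and 0.05 m and y of small2_mid in the frame of weight_floor between -0.055 and 0.055 m and z of small2_mid in the frame of weight_floor between 0.004 and 0.03 m))); the robot touches nothing.
It fails at once if the bin, tape or mouse is moved by more than 20 mm (distance of any of bin, tape, mouse from where it was at the start of the episode above 0.02 m).
It fails at once if a pan is struck or pressed with more than 20 N (contact force between any of part_pan, weight_pan and anything else above 20 N).
It also fails if it takes over 67 s, if anything falls off the work surface, if the arm or the gripper's body presses on something with over 40 N, if the wrist force passes 120 N, or if a joint passes its speed limit or range.

## Working session

There is one attempt and no reset: what is moved stays moved. The work goes in short steps, Python scripts to look and compute and a tool call to move; the robot and the scene stay as the last step left them, time stands still between calls to the robot, and variables do not carry over. Pictures are saved under pics/ and viewed, and the job is handed in when it is done.

Besides the shell and the picture viewer there is one more tool, called after "Emit:" as name(argument=value, ...), one argument or row to a line, values as JSON. play_rows: Moves the arm, as the interface text tells. Its arguments: {"type":"object","properties":{"increments":{"type":"string"},"hand":{"type":"number"},"squeeze":{"type":"number"}},"required":["increments"]}

```bash
mkdir -p pics; cat > h.py <<'E'
import numpy as np, cv2
from workcell import get_obs, camera, workorder, manip
from scipy.spatial.transform import Rotation as Ro
def ray(c,u,v,o=None):
    f=210/np.tan(np.radians(c['fov_y'])/2)
    d=np.array([(u-c['cx'])/f,(v-c['cy'])/f,1.])
    if 'R' in c:
        R=np.array(c['R']);return -R.T@np.array(c['t']),R.T@d
    T=np.array(c['tool_from_camera']);Rt=Ro.from_quat(o['ee_rot']).as_matrix()
    return np.array(o['position'])+Rt@T[:3,3],Rt@T[:3,:3]@d
def pl(c,u,v,z,o=None):
    p,d=ray(c,u,v,o);return p+d*(z-p[2])/d[2]
def proj(c,X):
    f=210/np.tan(np.radians(c['fov_y'])/2)
    q=np.array(c['R'])@X+np.array(c['t']);return f*q[0]/q[2]+c['cx'],f*q[1]/q[2]+c['cy']
E
python3 - <<'E'
from h import *
o=get_obs();print(o['clock'],o['position'],o['ee_rot'],Ro.from_quat(o['ee_rot']).as_matrix().round(3),manip.finger_overhang,o['grip_width'])
for n in('top','side','wrist'):
    c=camera(n);cv2.imwrite(f'pics/{n}0.png',c['img']);print(n,c['fov_y'],c['cx'],c['cy'],[ (k,np.round(c[k],3).tolist()) for k in c if k in('R','t','tool_from_camera')])
E
```

```text
0.0 [0.22809827 0.58150219 0.23851607] [-0.39871315  0.58458529  0.3981015   0.5837834 ] [[-0.    -0.931  0.365]
 [-0.001  0.365  0.931]
 [-1.    -0.    -0.001]] 0.008 0.9975869216947275
top 55.31492844087737 281.91921722536813 209.05740368781196 [('R', [[-0.002, -1.0, -0.026], [-0.99, 0.006, -0.14], [0.14, 0.026, -0.99]]), ('t', [0.014, 0.53, 0.975])]
side 51.057031344016586 275.59109782569095 202.66530845579234 [('R', [[0.976, -0.216, -0.02], [-0.127, -0.495, -0.859], [0.176, 0.841, -0.511]]), ('t', [-0.535, 0.16, 1.03])]
wrist 65.67186645673374 280.44430881282426 211.9899119471664 [('tool_from_camera', [[-0.0, -0.291, 0.957, -0.136], [0.001, -0.957, -0.291, 0.075], [1.0, 0.001, 0.001, -0.0], [0.0, 0.0, 0.0, 1.0]])]
```

View pics/top0.png

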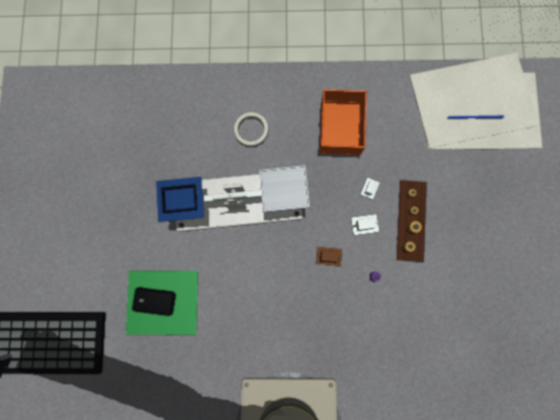

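View pics/side0.png

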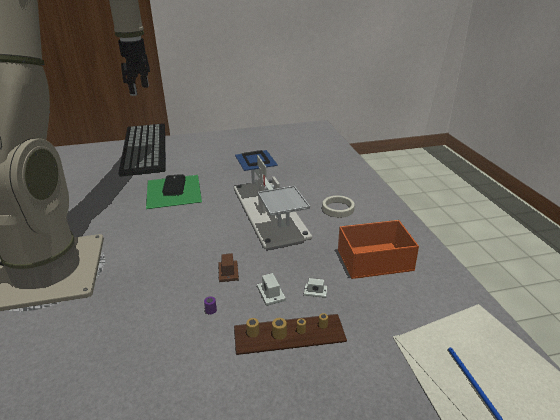

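View pics/wrist0.png

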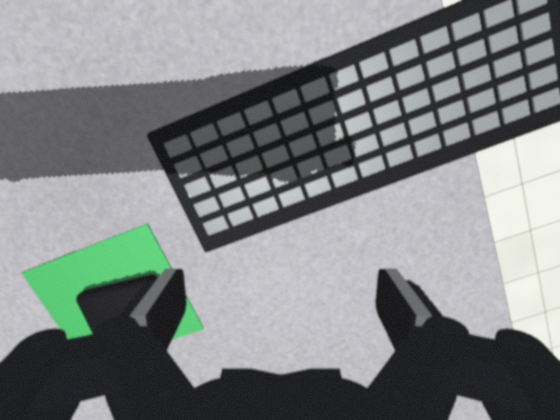

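```bash
python3 - <<'E'
from h import *
c=camera('top');i=c['img'];cv2.imwrite('pics/t1.png',cv2.resize(i[150:290,140:440],None,fx=2.6,fy=2.6,interpolation=cv2.INTER_CUBIC))
def comp(m,n,z,amin):
    k,l,s,ce=cv2.connectedComponentsWithStats(m.astype(np.uint8))
    for j in range(1,k):
        if s[j,4]>=amin:
            pts=np.argwhere(l==j)[:,::-1].astype(np.float32);r=cv2.minAreaRect(pts)
            print(n,ce[j].round(1),s[j,4],'ctr',pl(c,*r[0],z).round(4),[pl(c,*q,z)[:2].round(3).tolist() for q in cv2.boxPoints(r)])
hsv=cv2.cvtColor(i,cv2.COLOR_BGR2HSV);H,S,V=cv2.split(hsv)
comp((H>100)&(H<125)&(S>120)&(np.indices(H.shape)[1]<300),'blue',.108,200)
comp((V>185)&(S<40)&(np.indices(H.shape)[0]>150),'white',.008,40)
comp((H>15)&(H<30)&(S>110)&(np.indices(H.shape)[1]>390)&(V>90),'brass',.035,6)
for u,v in((365,224),(370,188),(412,192),(415,210),(416,227),(410,246)):print(u,v,pl(c,u,v,.03).round(3))
E
```

```text
blue [179.7 199.2] 1701 ctr [0.5451 0.2538 0.108 ] [[0.59, 0.314], [0.599, 0.206], [0.501, 0.195], [0.492, 0.301]]
white [265.1 187.8] 2641 ctr [0.5816 0.0835 0.008 ] [[0.622, 0.225], [0.648, -0.046], [0.542, -0.055], [0.516, 0.211]]
white [370.1 187. ] 196 ctr [ 0.5884 -0.2162  0.008 ] [[0.573, -0.192], [0.617, -0.21], [0.604, -0.241], [0.56, -0.222]]
white [236.2 216. ] 782 ctr [0.5197 0.1327 0.008 ] [[0.537, 0.206], [0.55, 0.065], [0.503, 0.06], [0.489, 0.2]]
white [365.5 223.8] 376 ctr [ 0.4934 -0.2004  0.008 ] [[0.512, -0.166], [0.52, -0.231], [0.475, -0.235], [0.467, -0.171]]
brass [412.1 192.3] 46 ctr [ 0.5709 -0.3172  0.035 ] [[0.572, -0.304], [0.584, -0.317], [0.57, -0.33], [0.557, -0.317]]
brass [414.4 209.7] 46 ctr [ 0.5257 -0.3206  0.035 ] [[0.536, -0.312], [0.536, -0.33], [0.515, -0.329], [0.516, -0.311]]
brass [415.4 226.4] 97 ctr [ 0.4841 -0.3211  0.035 ] [[0.498, -0.308], [0.498, -0.335], [0.47, -0.334], [0.47, -0.307]]
brass [409.9 246.1] 77 ctr [ 0.4357 -0.3052  0.035 ] [[0.448, -0.293], [0.448, -0.318], [0.423, -0.317], [0.423, -0.292]]
365 224 [ 0.492 -0.197  0.03 ]
370 188 [ 0.584 -0.212  0.03 ]
412 192 [ 0.573 -0.318  0.03 ]
415 210 [ 0.526 -0.323  0.03 ]
416 227 [ 0.483 -0.324  0.03 ]
410 246 [ 0.436 -0.307  0.03 ]
```

View pics/t1.png

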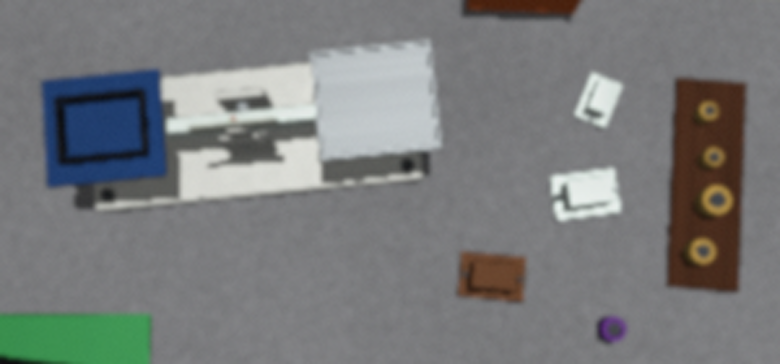

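Emit:
play_rows(
  increments="0 0 0 0.135;0 0 0 0.135;0 0 0 0.135;0 0 0 0.135;0 0 0 0.135;0 0 0 0.135;0 0 0 0.135;0 0 0 0.135;0 0 0 0",
  hand=-1,
)

```text
clock: 1.1
position: [0.2278, 0.5806, 0.2365]
ee_rot: [-0.028, 0.707, 0.024, 0.706]
ft_force: [-0.5, 0.7, -0.4]
grip_width: 1.001
```

```bash
cat >> h.py <<'E'
def go(tgt,ang=None):
    o=get_obs();R=Ro.from_quat(o['ee_rot']).as_matrix();p=np.array(o['position'])
    d=R.T@(np.array(tgt)-p);zz=R[:,2];a=np.arctan2(zz[1],zz[0])
    print('t',round(o['clock'],2),'pos',p.round(4),'zang',a.round(4),'toolshift',d.round(4),'turn',None if ang is None else round((a-ang+np.pi/2)%np.pi-np.pi/2,4),'F',np.round(o['ft_force'],2),'w',round(o['grip_width'],3),'tilt',R[:,0].round(4))
E
python3 -c "
from h import *
go([.45,-.23,.2],.12)"
```

```text
t 1.1 pos [0.2278 0.5806 0.2365] zang 0.0741 toolshift [ 0.0401 -0.8246  0.1617] turn -0.0459 F [-0.47  0.67 -0.42] w 1.001 tilt [-0.0016 -0.0048 -1.    ]
```

```bash
python3 -c "
from h import *
go([.492,-.175,.22],.12)"
```

```text
t 1.1 pos [0.2278 0.5806 0.2365] zang 0.0741 toolshift [ 0.0197 -0.773   0.2076] turn -0.0459 F [-0.47  0.67 -0.42] w 1.001 tilt [-0.0016 -0.0048 -1.    ]
```

Emit:
play_rows(
  increments="0 -0.025 0.02 0;0 -0.044 0.02 0;0 -0.044 0.02 0;0 -0.044 0.02 0;0 -0.044 0.015 0;0 -0.044 0.015 0;0 -0.044 0.015 0;0 -0.044 0.015 0;0 -0.044 0.01 0;0 -0.044 0.01 0;0 -0.044 0.01 0;0 -0.044 0.01 0;0 -0.044 0.01 0;0 -0.044 0.01 0;0 -0.044 0.01 0;0 -0.044 0.01 0;0 -0.044 0.01 0;0 -0.044 0 0;0 0 0 0",
)

```text
clock: 3.0
position: [0.5551, -0.1923, 0.2386]
ee_rot: [-0.062, 0.704, 0.058, 0.705]
ft_force: [-0.9, 0.2, 0.5]
grip_width: 0.997
```

```bash
python3 -c "
from h import *
go([.492,-.175,.22],.12)
o=get_obs();c=camera('wrist');cv2.imwrite('pics/w1.png',c['img'])"
```

```text
t 3.0 pos [ 0.5551 -0.1923  0.2386] zang 0.1708 toolshift [ 0.0183  0.0279 -0.0593] turn 0.0508 F [-0.9   0.17  0.46] w 0.997 tilt [ 0.0025 -0.0052 -1.    ]
```

View pics/w1.png

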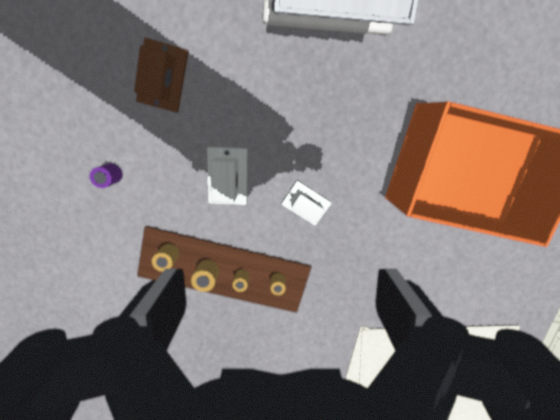

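Emit:
play_rows(
  increments="0.02 0.01 -0.03 0.025;0.02 0.01 -0.03 0.025;0 0 0 0",
)

```text
clock: 3.35
position: [0.4911, -0.1771, 0.1954]
ee_rot: [-0.048, 0.706, 0.046, 0.705]
ft_force: [0.2, 0.3, 0.9]
grip_width: 1.001
```

```bash
python3 -c "
from h import *
go([.492,-.175,.22],.12)
o=get_obs();c=camera('wrist');cv2.imwrite('pics/w2.png',c['img'])"
```

```text
t 3.35 pos [ 0.4911 -0.1771  0.1954] zang 0.1336 toolshift [-0.0247  0.0019  0.0012] turn 0.0136 F [0.24 0.31 0.94] w 1.001 tilt [-2.0e-04 -3.6e-03 -1.0e+00]
```

View pics/w2.png

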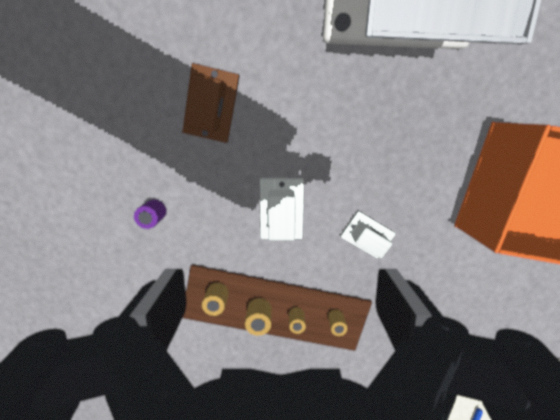

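```bash
python3 -c "
from h import *
i=cv2.imread('pics/w2.png');cv2.imwrite('pics/w2z.png',cv2.resize(i[165:255,240:325],None,fx=6.5,fy=6.5,interpolation=cv2.INTER_CUBIC))
cv2.imwrite('pics/w2y.png',cv2.resize(i[260:350,185:375],None,fx=4,fy=4,interpolation=cv2.INTER_CUBIC))"
```

```text
(no output)
```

View pics/w2z.png

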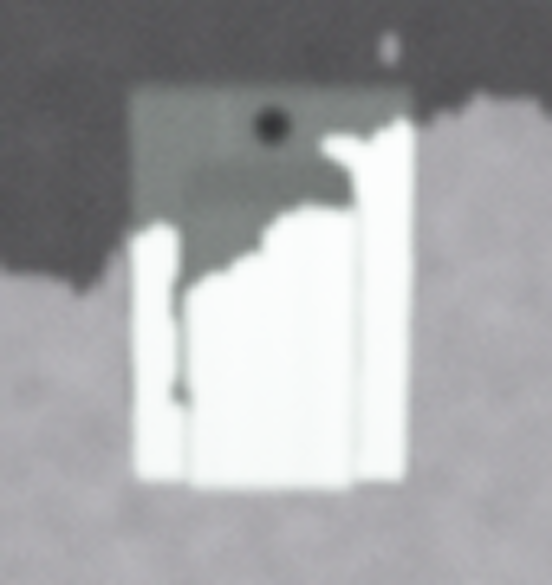

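View pics/w2y.png

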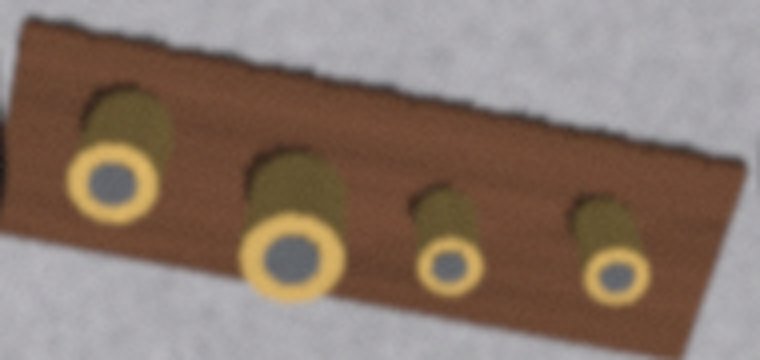

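```bash
python3 - <<'E'
from h import *
o=get_obs();c=camera('wrist')
f=lambda x,y:(240+x/6.5-.4,165+y/6.5-.4)
P=[pl(c,*f(*q),.008,o) for q in((130,88),(413,88),(407,482),(133,482))]
for p in P:print(p.round(4))
print('ctr',np.mean(P,0).round(4)); 
for a,b in((2,1),(3,0)):
    d=P[b]-P[a];print(np.linalg.norm(d).round(4),np.arctan2(-d[0],d[1]).round(3))
for a,b in((0,1),(3,2)):
    d=P[b]-P[a];print(np.linalg.norm(d).round(4),np.arctan2(d[1],d[0]).round(3))
print('bodytop bottom edge',[pl(c,*f(*q),.038,o).round(4) for q in((188,488),(353,488))])
g=lambda x,y:(185+x/4-.4,260+y/4-.4)
for n,q,h in(('med',(112,184),.034),('heavy',(292,258),.036),('s1',(450,267),.030),('s2',(617,276),.030)):print(n,pl(c,*g(*q),h,o).round(4))
E
```

```text
[ 0.4713 -0.1694  0.008 ]
[ 0.5149 -0.1634  0.008 ]
[ 0.5242 -0.2286  0.008 ]
[ 0.4795 -0.2346  0.008 ]
ctr [ 0.4975 -0.199   0.008 ]
0.0658 0.142
0.0658 0.125
0.044 0.136
0.0451 0.135
bodytop bottom edge [array([ 0.4881, -0.2223,  0.038 ]), array([ 0.5125, -0.219 ,  0.038 ])]
med [ 0.4391 -0.3058  0.034 ]
heavy [ 0.4887 -0.3207  0.036 ]
s1 [ 0.5318 -0.3222  0.03  ]
s2 [ 0.5775 -0.319   0.03  ]
```

```bash
python3 -c "
from h import *
go([.4975,-.199,.021],.134)"
```

```text
t 3.45 pos [ 0.4954 -0.1773  0.1984] zang 0.1353 toolshift [ 0.1775 -0.0207 -0.0017] turn 0.0013 F [1.24 0.3  0.79] w 1.0 tilt [ 0.0055 -0.0052 -1.    ]
```

Emit:
play_rows(
  increments="0 0 0 0;0 0 0 0",
  hand=-0.2,
)

```text
clock: 3.65
position: [0.4977, -0.1763, 0.1999]
ee_rot: [-0.052, 0.703, 0.047, 0.708]
ft_force: [0.3, -0.0, -0.4]
grip_width: 0.688
```

```bash
cat >> h.py <<'E'
import pickle
def snap(n,name='wrist'):
    o=get_obs();c=camera(name);o2=get_obs();print('moved',np.round(np.array(o2['position'])-o['position'],4),o['position'].round(4))
    cv2.imwrite(f'pics/{n}.png',c['img']);pickle.dump((o,c),open(n+'.pkl','wb'));return o,c
def load(n): return pickle.load(open(n+'.pkl','rb'))
def crop(n,x0,y0,x1,y1,k):
    i=load(n)[1]['img'];cv2.imwrite(f'pics/{n}z.png',cv2.resize(i[y0:y1,x0:x1],None,fx=k,fy=k,interpolation=cv2.INTER_CUBIC))
E
python3 -c "
from h import *
snap('w3');crop('w3',235,165,325,255,6.5)"
```

```text
moved [ 0.0002 -0.0001  0.0001] [ 0.4977 -0.1763  0.1999]
```

View pics/w3z.png

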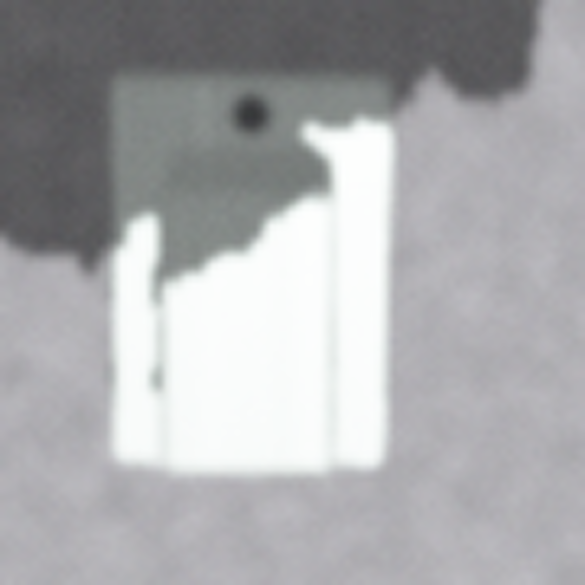

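View pics/w3.png

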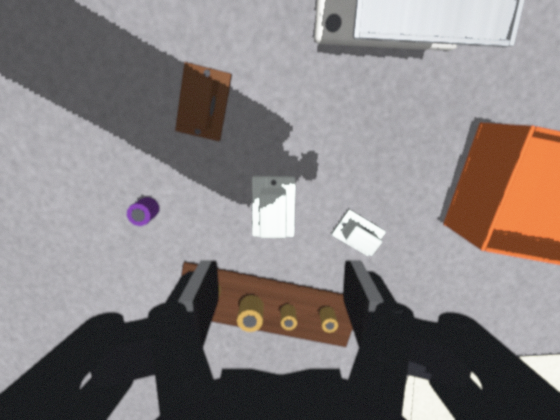

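```bash
python3 - <<'E'
from h import *
o,c=load('w3')
f=lambda x,y:(235+x/6.5-.4,165+y/6.5-.4)
P=[pl(c,*f(*q),.008,o) for q in((113,75),(393,77),(385,467),(113,465))]
print('ctr',np.mean(P,0).round(4)); 
for a,b in((2,1),(3,0)):
    d=P[b]-P[a];print(np.linalg.norm(d).round(4),np.arctan2(-d[0],d[1]).round(3))
for a,b in((0,1),(3,2)):
    d=P[b]-P[a];print(np.linalg.norm(d).round(4),np.arctan2(d[1],d[0]).round(3))
t=[pl(c,*f(*q),.038,o).round(4) for q in((167,472),(330,472))];print('body',np.mean(t,0)+.022*np.array([-.134,.991,0]))
for q,h in(((250,320.5),.036),((289,323),.030),((330,325),.030)):print(pl(c,*q,h,o).round(4))
go([.4975,-.199,.021],.134)
E
```

```text
ctr [ 0.4942 -0.1981  0.008 ]
0.0655 0.134
0.0654 0.115
0.0438 0.133
0.0451 0.13
body [ 0.494252 -0.197998  0.038   ]
[ 0.4859 -0.319   0.036 ]
[ 0.5286 -0.3207  0.03  ]
[ 0.5738 -0.3172  0.03  ]
t 3.7 pos [ 0.4979 -0.1764  0.2001] zang 0.1402 toolshift [ 0.1792 -0.0211 -0.0049] turn 0.0062 F [0.89 0.22 0.54] w 0.613 tilt [ 0.0087 -0.0058 -0.9999]
```

Emit:
play_rows(
  increments="0.04 -0.011 -0.004 0.006;0.04 -0.011 -0.002 0.004;0.03 0 0 0;0 0 0 0",
)

```text
clock: 4.1
position: [0.5009, -0.2004, 0.0894]
ee_rot: [-0.051, 0.7, 0.045, 0.711]
ft_force: [-0.5, -0.1, 0.6]
grip_width: 0.597
```

```bash
python3 -c "
from h import *
go([.4945,-.1985,.021],.13)"
```

```text
t 4.1 pos [ 0.5009 -0.2004  0.0894] zang 0.1352 toolshift [ 0.0683  0.0034 -0.007 ] turn 0.0052 F [-0.48 -0.15  0.63] w 0.597 tilt [ 0.0151 -0.008  -0.9999]
```

Emit:
play_rows(
  increments="0.025 0.003 -0.007 0.005;0.02 0 0 0;0.015 0 0 0;0.008 0 0 0;0 0 0 0",
)

```text
clock: 4.6
position: [0.5001, -0.1998, 0.0248]
ee_rot: [-0.051, 0.698, 0.043, 0.713]
ft_force: [-0.2, -0.2, 0.1]
grip_width: 0.598
```

```bash
python3 -c "
from h import *
go([.4945,-.1985,.021],.13)"
```

```text
t 4.6 pos [ 0.5001 -0.1998  0.0248] zang 0.1332 toolshift [ 0.0036  0.0021 -0.0054] turn 0.0032 F [-0.18 -0.16  0.12] w 0.598 tilt [ 0.0215 -0.0102 -0.9997]
```

Emit:
play_rows(
  increments="0.003 0.002 -0.006 0;0 0 0 0",
)

```text
clock: 4.8
position: [0.4946, -0.199, 0.023]
ee_rot: [-0.051, 0.698, 0.043, 0.713]
ft_force: [-0.4, -0.9, -0.2]
grip_width: 0.601
```

Emit:
play_rows(
  increments="0 0 0 0;0 0 0 0;0 0 0 0;0 0 0 0;0 0 0 0;0 0 0 0",
  hand=1,
  squeeze=35,
)

```text
clock: 5.4
position: [0.4953, -0.1989, 0.0246]
ee_rot: [-0.051, 0.697, 0.043, 0.714]
ft_force: [-0.0, 0.1, -0.9]
grip_width: 0.297
```

```bash
python3 -c "
from h import *
go([.4945,-.1985,.021],.13)
snap('w4')"
```

```text
t 5.4 pos [ 0.4953 -0.1989  0.0246] zang 0.1336 toolshift [ 0.0035  0.0005 -0.0009] turn 0.0036 F [-0.04  0.11 -0.85] w 0.297 tilt [ 0.0256 -0.0103 -0.9996]
moved [-0. -0. -0.] [ 0.4953 -0.1989  0.0246]
```

View pics/w4.png

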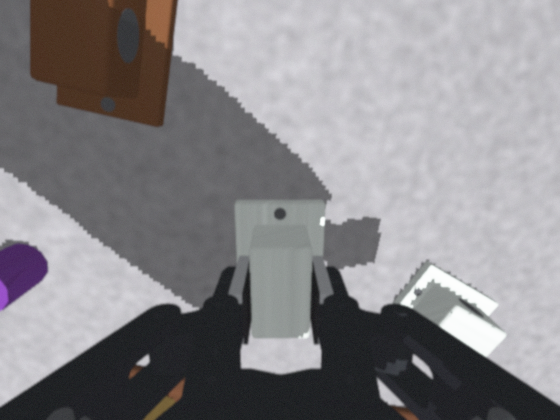

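Emit:
play_rows(
  increments="-0.01 0 0 0;-0.03 0 0 0;-0.05 0 0 0;-0.05 0 0 0;-0.05 0 0 0;-0.03 0 0 0;0 0 0 0",
)

```text
clock: 6.15
position: [0.4874, -0.1981, 0.2535]
ee_rot: [-0.05, 0.698, 0.041, 0.713]
ft_force: [0.2, -0.5, -2.2]
grip_width: 0.297
```

```bash
python3 -c "
from h import *
go([.545,.20,.235],.087)
"
```

```text
t 6.15 pos [ 0.4874 -0.1981  0.2535] zang 0.1293 toolshift [0.0155 0.3876 0.108 ] turn 0.0423 F [ 0.16 -0.46 -2.2 ] w 0.297 tilt [ 0.0226 -0.0108 -0.9997]
```

Emit:
play_rows(
  increments="0 0.02 0.005 0;0 0.04 0.01 0;0 0.04 0.01 0;0 0.04 0.01 0;0 0.04 0.01 0;0 0.04 0.01 0;0 0.04 0.01 0;0 0.04 0.01 0;0 0.04 0.01 0;0 0.03 0.01 0;0 0.02 0 0;0 0 0 0",
)

```text
clock: 7.35
position: [0.5293, 0.2115, 0.2436]
ee_rot: [-0.047, 0.701, 0.037, 0.711]
ft_force: [-1.1, 0.4, -2.3]
grip_width: 0.298
```

```bash
python3 -c "
from h import *
go([.545,.20,.235],.087)
"
```

```text
t 7.35 pos [0.5293 0.2115 0.2436] zang 0.1192 toolshift [ 0.009  -0.0132  0.0141] turn 0.0322 F [-1.08  0.4  -2.34] w 0.298 tilt [ 0.0158 -0.0143 -0.9998]
```

Emit:
play_rows(
  increments="0 -0.02 0.014 0.032;0 0 0 0;0 0 0 0;0 0 0 0",
)

```text
clock: 7.75
position: [0.5463, 0.1882, 0.2422]
ee_rot: [-0.035, 0.702, 0.022, 0.711]
ft_force: [-0.1, 0.5, -2.4]
grip_width: 0.295
```

```bash
python3 -c "
from h import *
go([.545,.20,.235],.087)
snap('w5')"
```

```text
t 7.75 pos [0.5463 0.1882 0.2422] zang 0.0815 toolshift [ 0.0069  0.012  -0.0004] turn -0.0055 F [-0.13  0.5  -2.36] w 0.295 tilt [ 0.0133 -0.0178 -0.9998]
moved [-0.0001  0.0002 -0.    ] [0.5463 0.1882 0.2422]
```

View pics/w5.png

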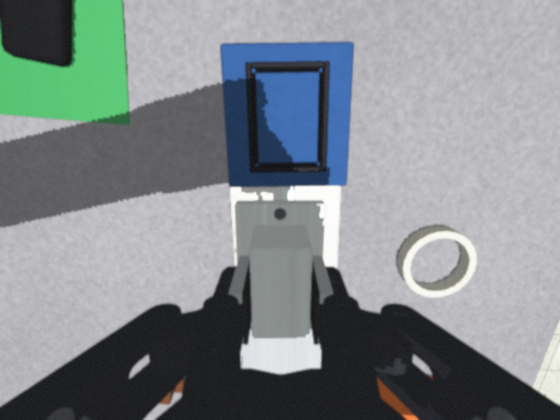

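```bash
python3 -c "
from h import *
crop('w5',215,35,360,250,2.75)"
```

```text
(no output)
```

View pics/w5z.png

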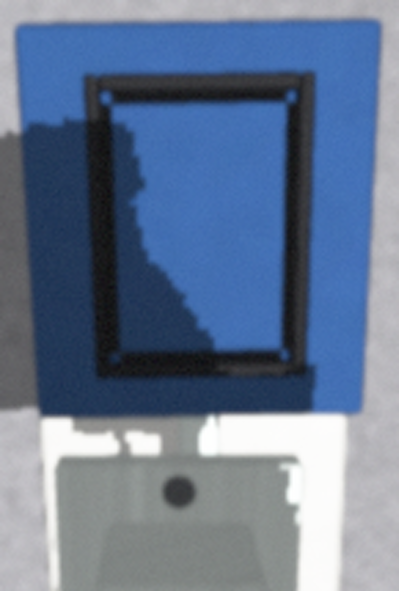

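```bash
python3 - <<'E'
from h import *
o,c=load('w5')
f=lambda q:(215+q[0]/2.75-.3,35+q[1]/2.75-.3)
R=Ro.from_quat(o['ee_rot']).as_matrix()
for n,qs,z in(('pan',((17,25),(380,20),(361,412),(42,416)),.108),('frame',((83,75),(314,72),(305,375),(99,377)),.112)):
    P=[pl(c,*f(q),z,o) for q in qs];m=np.mean(P,0)
    print(n,m.round(4),[np.linalg.norm(P[a]-P[b]).round(4) for a,b in((0,1),(1,2),(2,3),(3,0))],[np.arctan2(-(P[a]-P[b])[0],(P[a]-P[b])[1]).round(3) for a,b in((0,3),(1,2))],[np.arctan2((P[a]-P[b])[1],(P[a]-P[b])[0]).round(3) for a,b in((1,0),(2,3))])
P=[pl(c,*f(q),o['position'][2]-.0246+.008,o) for q in((57,458),(299,458))]
print('held edge tool coords',[(R.T@(p-o['position'])).round(4) for p in P], np.linalg.norm(P[0]-P[1]))
E
```

```text
pan [0.5475 0.2562 0.108 ] [np.float64(0.098), np.float64(0.1084), np.float64(0.098), np.float64(0.108)] [np.float64(0.097), np.float64(0.097)] [np.float64(0.097), np.float64(0.092)]
frame [0.5474 0.2559 0.112 ] [np.float64(0.0624), np.float64(0.0828), np.float64(0.0615), np.float64(0.0824)] [np.float64(0.107), np.float64(0.096)] [np.float64(0.096), np.float64(0.09)]
held edge tool coords [array([ 0.0157,  0.0337, -0.0221]), array([0.0162, 0.0336, 0.0203])] 0.042416365536059604
```

Emit:
play_rows(
  increments="0 0.033 0 -0.015;0.02 0.032 0 0;0.03 0 0 0;0 0 0 0",
)

```text
clock: 8.2
position: [0.5417, 0.2526, 0.191]
ee_rot: [-0.039, 0.701, 0.027, 0.711]
ft_force: [-0.8, 0.3, -1.3]
grip_width: 0.301
```

```bash
python3 -c "
from h import *
go([.5476,.255,.16],.096)
"
```

```text
t 8.2 pos [0.5417 0.2526 0.191 ] zang 0.0938 toolshift [0.031  0.0024 0.0056] turn -0.0022 F [-0.79  0.28 -1.27] w 0.301 tilt [ 0.0152 -0.0157 -0.9998]
```

Emit:
play_rows(
  increments="0.02 0.002 0.006 -0.002;0.02 0 0 0;0 0 0 0;0 0 0 0",
)

```text
clock: 8.6
position: [0.55, 0.2539, 0.1554]
ee_rot: [-0.038, 0.7, 0.028, 0.713]
ft_force: [1.0, 0.0, -1.1]
grip_width: 0.293
```

```bash
python3 -c "
from h import *
go([.5476,.255,.145],.096)
snap('w6');snap('s6','side');crop('s6',210,120,340,260,4)"
```

```text
t 8.6 pos [0.55   0.2539 0.1554] zang 0.0945 toolshift [ 0.0103  0.0015 -0.0025] turn -0.0015 F [ 1.01  0.01 -1.06] w 0.293 tilt [ 0.0185 -0.0135 -0.9997]
moved [-0. -0.  0.] [0.55   0.2539 0.1554]
moved [0.     0.0002 0.    ] [0.55   0.2539 0.1554]
```

View pics/w6.png

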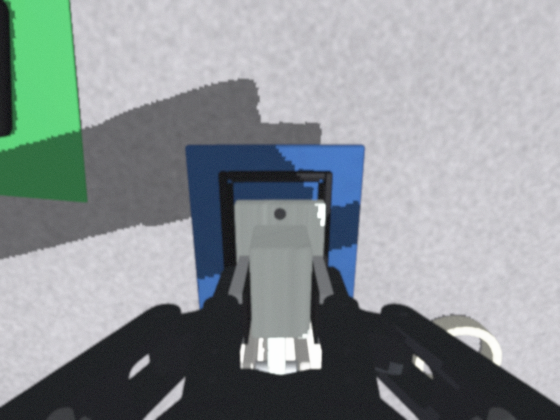

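View pics/s6z.png

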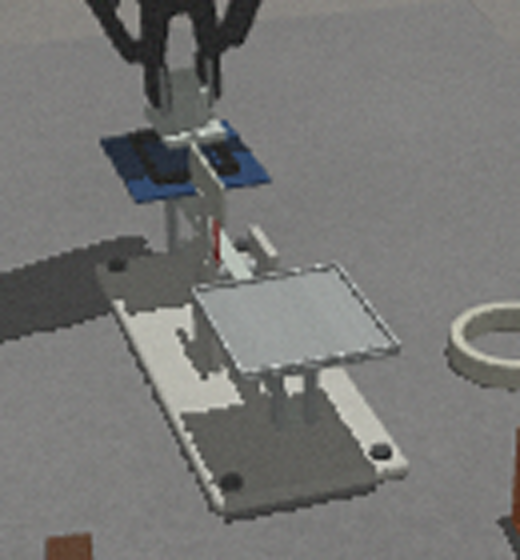

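```bash
python3 - <<'E'
from h import *
o,c=load('w6')
crop('w6',180,135,370,290,4)
R=Ro.from_quat(o['ee_rot']).as_matrix()
T=lambda u,v,z:(R.T@(pl(c,u,v,z,o)-o['position'])).round(4)
print('pan far',T(186,145,.108),T(364,145,.108),'pan sides low',T(200,280,.108),T(355,280,.108))
print('frame',T(219.5,172,.114),T(332,172,.114))
for h in(.0166,):print('blk',T(235.5,200,o['position'][2]-h),T(326,200,o['position'][2]-h))
E
```

```text
pan far [ 0.0456  0.0576 -0.0522] [0.0473 0.0575 0.0457] pan sides low [ 0.0469 -0.0256 -0.0508] [ 0.0486 -0.0265  0.0467]
frame [ 0.0401  0.0436 -0.0336] [0.0412 0.0435 0.0278]
blk [ 0.0157  0.0343 -0.0221] [0.0165 0.0342 0.0215]
```

View pics/w6z.png

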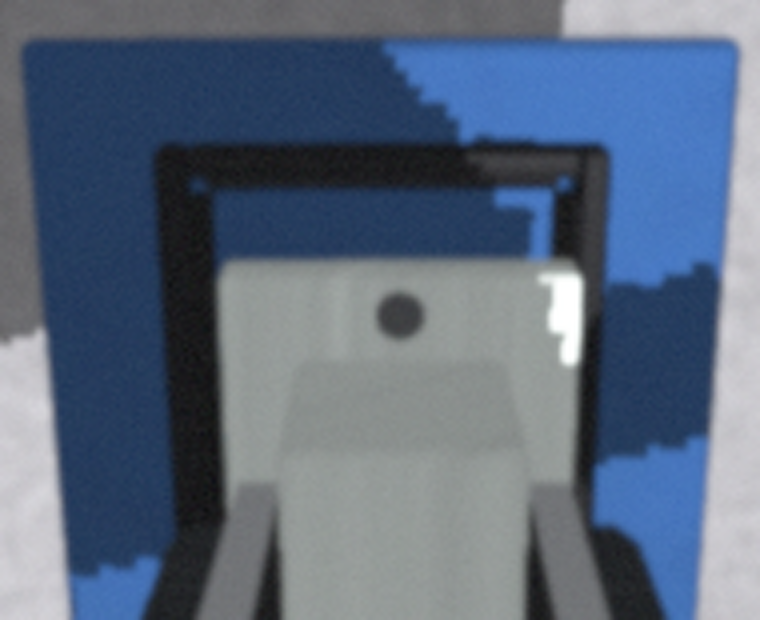

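Emit:
play_rows(
  increments="0.008 0.0005 -0.0023 0;0.006 0 0 0;0 0 0 0",
)

```text
clock: 9.0
position: [0.5486, 0.2546, 0.1427]
ee_rot: [-0.038, 0.699, 0.029, 0.714]
ft_force: [0.1, -0.2, -1.3]
grip_width: 0.297
```

```bash
python3 -c "
from h import *
go([.5476,.255,.145],.096)
snap('w7')"
```

```text
t 9.0 pos [0.5486 0.2546 0.1427] zang 0.0944 toolshift [-0.0023  0.0005 -0.0009] turn -0.0016 F [ 0.1  -0.23 -1.32] w 0.297 tilt [ 0.0214 -0.0109 -0.9997]
moved [0.0001 0.     0.0003] [0.5486 0.2546 0.1427]
```

View pics/w7.png

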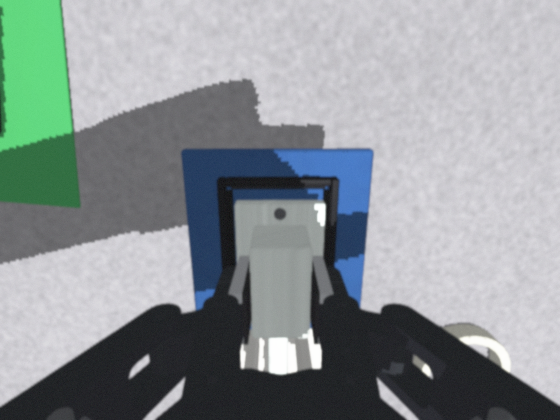

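```bash
python3 - <<'E'
from h import *
o,c=load('w7')
R=Ro.from_quat(o['ee_rot']).as_matrix()
T=lambda u,v,z:(R.T@(pl(c,u,v,z,o)-o['position'])).round(4)
print('pan far',T(182.5,150,.108),T(373,150,.108))
print('frame',T(217.5,178.5,.114),T(339,178.5,.114))
for h in(.0166,):print('blk',T(235.5,200,o['position'][2]-h),T(326,200,o['position'][2]-h))
E
```

```text
pan far [ 0.033   0.0562 -0.0506] [0.035  0.0561 0.0475]
frame [ 0.0275  0.0425 -0.0325] [0.0288 0.0423 0.0295]
blk [ 0.0157  0.0343 -0.0221] [0.0166 0.0341 0.0216]
```

Emit:
play_rows(
  increments="0.005 -0.0005 -0.0012 0;0.005 0 0 0;0.004 0 0 0;0 0 0 0",
)

```text
clock: 9.45
position: [0.5478, 0.2539, 0.128]
ee_rot: [-0.037, 0.699, 0.029, 0.714]
ft_force: [0.1, -0.4, -0.8]
grip_width: 0.301
```

Emit:
play_rows(
  increments="0.004 0 0 0;0.004 0 0 0;0 0 0 0",
)

```text
clock: 9.75
position: [0.5482, 0.2537, 0.1194]
ee_rot: [-0.037, 0.699, 0.029, 0.714]
ft_force: [-0.4, 0.6, -0.7]
grip_width: 0.298
```

```bash
python3 -c "
from h import *
go([.5476,.255,.125],.096)
snap('w8');snap('s8','side');crop('s8',210,120,340,260,4)"
```

```text
t 9.75 pos [0.5482 0.2537 0.1194] zang 0.0944 toolshift [-0.0057  0.0013 -0.0003] turn -0.0016 F [-0.37  0.58 -0.69] w 0.298 tilt [ 0.0218 -0.0108 -0.9997]
moved [0.0001 0.0001 0.0003] [0.5482 0.2537 0.1194]
moved [0.0001 0.     0.0002] [0.5482 0.2537 0.1196]
```

View pics/w8.png

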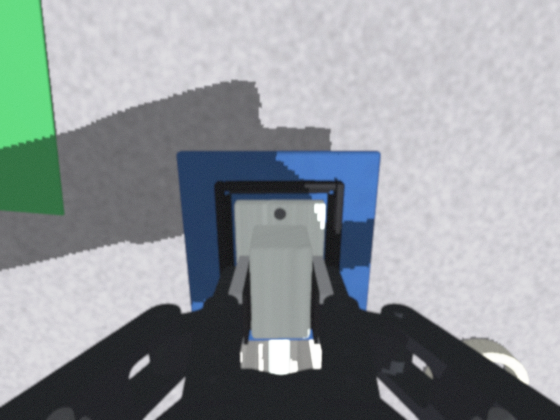

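View pics/s8z.png

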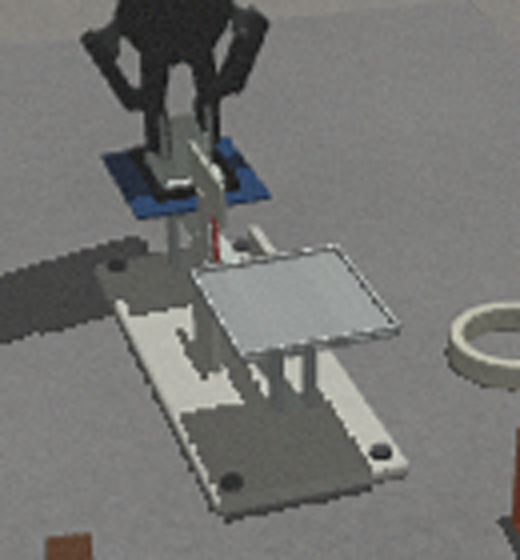

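Emit:
play_rows(
  increments="0.003 0 0 0;0.003 0 0 0;0 0 0 0",
)

```text
clock: 10.15
position: [0.5487, 0.2537, 0.1138]
ee_rot: [-0.037, 0.698, 0.029, 0.714]
ft_force: [-0.9, -0.3, -0.2]
grip_width: 0.297
```

Emit:
play_rows(
  increments="0 0 0 0;0 0 0 0;0 0 0 0;0 0 0 0;0 0 0 0",
  hand=0.1,
)

```text
clock: 10.65
position: [0.5492, 0.2541, 0.1144]
ee_rot: [-0.037, 0.698, 0.03, 0.715]
ft_force: [0.5, 0.0, 0.9]
grip_width: 0.45
```

```bash
python3 -c "
from h import *
go([.5476,.255,.125],.096)
snap('w9');snap('s9','side');crop('s9',210,120,340,260,4)"
```

```text
t 10.65 pos [0.5492 0.2541 0.1144] zang 0.0945 toolshift [-0.0106  0.0009 -0.0013] turn -0.0015 F [0.51 0.03 0.85] w 0.45 tilt [ 0.024  -0.0093 -0.9997]
moved [-0.  0.  0.] [0.5492 0.2541 0.1144]
moved [-0. -0. -0.] [0.5492 0.2542 0.1144]
```

View pics/w9.png

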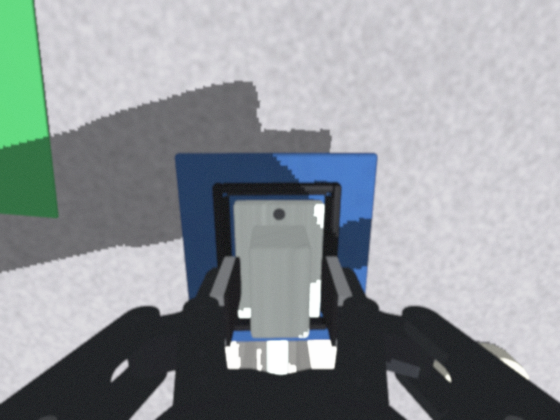

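View pics/s9z.png

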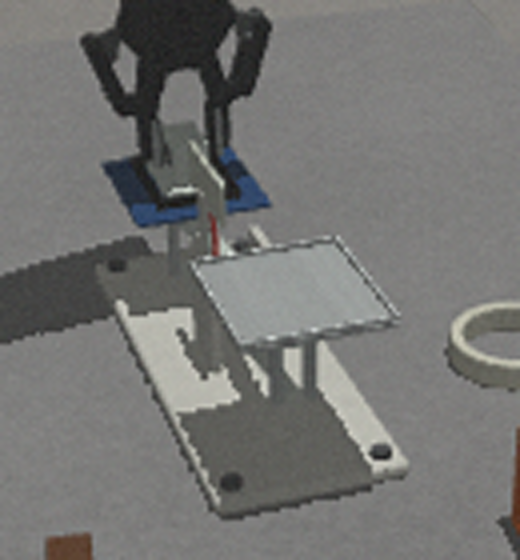

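Emit:
play_rows(
  increments="-0.01 0 0 0;-0.02 0 0 0;-0.03 0 0 0;-0.04 0 0 0;-0.03 0 0 0;0 0 0 0",
)

```text
clock: 11.35
position: [0.5456, 0.2547, 0.2522]
ee_rot: [-0.037, 0.698, 0.029, 0.714]
ft_force: [-0.0, 0.3, 0.4]
grip_width: 0.451
```

```bash
python3 -c "
from h import *
go([.486,-.319,.2],-1.5)
snap('w10');snap('s10','side');crop('s10',210,120,340,260,4)"
```

```text
t 11.35 pos [0.5456 0.2547 0.2522] zang 0.0935 toolshift [ 0.0565 -0.565  -0.114 ] turn -1.5481 F [-0.02  0.3   0.37] w 0.451 tilt [ 0.0237 -0.0101 -0.9997]
moved [-0.0005 -0.0002 -0.0019] [0.5456 0.2547 0.2522]
moved [-0.0007 -0.0003 -0.002 ] [0.545  0.2544 0.2503]
```

View pics/w10.png

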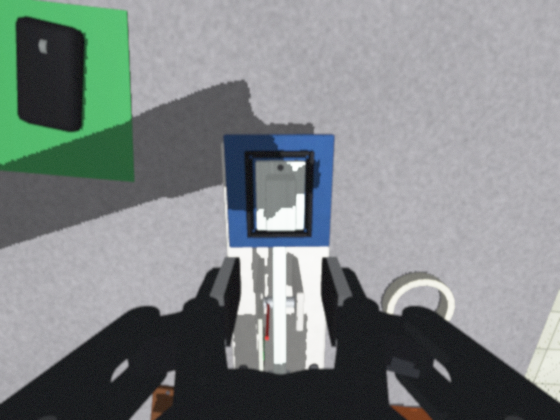

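View pics/s10z.png

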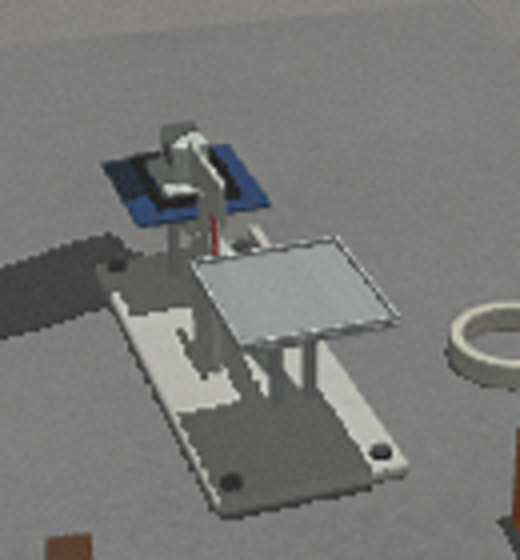

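Emit:
play_rows(
  increments="0 -0.02 -0.005 0;0 -0.045 -0.01 0;0 -0.045 -0.01 0;0 -0.045 -0.01 0;0 -0.045 -0.01 0;0 -0.045 -0.01 0;0 -0.045 -0.01 0;0 -0.045 -0.01 0;0 -0.045 -0.01 0;0 -0.045 -0.01 0;0 -0.045 -0.01 0;0 -0.045 -0.01 0;0 -0.045 -0.01 0;0 0 0 0",
)

```text
clock: 12.85
position: [0.4524, -0.3434, 0.241]
ee_rot: [-0.037, 0.708, 0.027, 0.705]
ft_force: [-0.3, -0.6, -0.7]
grip_width: 0.448
```

Emit:
play_rows(
  increments="0 0 0 0.13;0 0 0 0.13;0 0 0 0.13;0 0 0 0.13;0 0 0 0.13;0 0 0 0.13;0 0 0 0.13;0 0 0 0.13;0 0 0 0.13;0 0 0 0.13;0 0 0 0.13;0 0 0 0.13;0 0 0 0",
)

```text
clock: 14.15
position: [0.4344, -0.3449, 0.2272]
ee_rot: [0.488, 0.511, -0.501, 0.499]
ft_force: [-0.4, -0.2, -0.0]
grip_width: 0.451
```

```bash
python3 -c "
from h import *
go([.486,-.319,.2],-1.5)
snap('w11')"
```

```text
t 14.15 pos [ 0.4344 -0.3449  0.2272] zang -1.5497 toolshift [ 0.0258  0.0528 -0.0248] turn -0.0497 F [-0.44 -0.17 -0.03] w 0.451 tilt [-0.025  -0.0014 -0.9997]
moved [-0.0001 -0.0001  0.    ] [ 0.4344 -0.3449  0.2272]
```

View pics/w11.png

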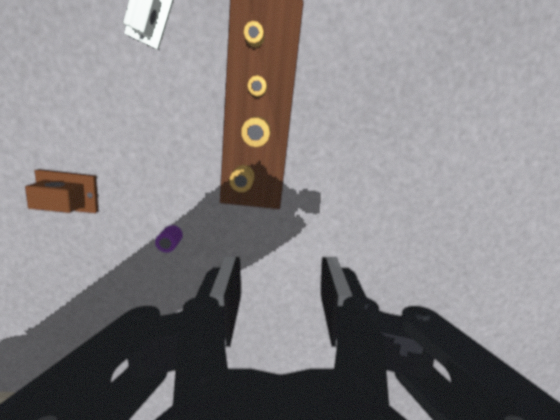

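```bash
python3 - <<'E'
from h import *
o,c=load('w11');crop('w11',215,10,310,210,2.9)
for n,u,v,z in(('h',256,131.5,.036),('m',242,180,.034),('s1',257,85.5,.03),('s2',254,32,.03)):print(n,pl(c,u,v,z,o).round(4))
h=pl(c,256,131.5,.036,o)
go([h[0],h[1],.06],-1.55)
E
```

```text
h [ 0.4856 -0.32    0.036 ]
m [ 0.4367 -0.3054  0.034 ]
s1 [ 0.5277 -0.3206  0.03  ]
s2 [ 0.5728 -0.3179  0.03  ]
t 14.2 pos [ 0.4343 -0.3449  0.2272] zang -1.5455 toolshift [ 0.1658  0.0561 -0.0238] turn 0.0045 F [-1.    0.12 -0.54] w 0.449 tilt [-0.025  -0.0014 -0.9997]
```

Emit:
play_rows(
  increments="0.02 0.028 -0.012 0;0.04 0.028 -0.012 0;0.04 0 0 0;0.04 0 0 0;0 0 0 0",
  hand=-0.05,
)

```text
clock: 14.7
position: [0.4868, -0.3186, 0.0806]
ee_rot: [0.483, 0.517, -0.494, 0.505]
ft_force: [-0.3, 0.7, 0.3]
grip_width: 0.523
```

```bash
python3 -c "
from h import *
go([.4857,-.3195,.019],-1.55)"
```

```text
t 14.7 pos [ 0.4868 -0.3186  0.0806] zang -1.5255 toolshift [0.0616 0.0003 0.0009] turn 0.0245 F [-0.28  0.66  0.33] w 0.523 tilt [-2.400e-02  8.000e-04 -9.997e-01]
```

Emit:
play_rows(
  increments="0.025 0 0.001 0;0.02 0 0 0;0.012 0 0 0;0 0 0 0",
)

```text
clock: 15.1
position: [0.4862, -0.3218, 0.0274]
ee_rot: [0.481, 0.518, -0.492, 0.508]
ft_force: [-1.2, 0.4, 0.4]
grip_width: 0.525
```

```bash
python3 -c "
from h import *
go([.4857,-.3195,.019],-1.55)"
```

```text
t 15.1 pos [ 0.4862 -0.3218  0.0274] zang -1.517 toolshift [ 0.0084 -0.0001 -0.0023] turn 0.033 F [-1.19  0.35  0.37] w 0.525 tilt [-2.100e-02 -8.000e-04 -9.998e-01]
```

Emit:
play_rows(
  increments="0.006 0 -0.002 0;0.001 0 0 0;0 0 0 0",
)

```text
clock: 15.4
position: [0.4873, -0.3209, 0.0235]
ee_rot: [0.481, 0.517, -0.491, 0.51]
ft_force: [-0.5, 0.2, -0.3]
grip_width: 0.528
```

Emit:
play_rows(
  increments="0 0 0 0;0 0 0 0;0 0 0 0;0 0 0 0;0 0 0 0",
  hand=1,
  squeeze=30,
)

```text
clock: 15.9
position: [0.4879, -0.3209, 0.0246]
ee_rot: [0.481, 0.517, -0.49, 0.51]
ft_force: [0.1, 0.9, -1.5]
grip_width: 0.311
```

```bash
python3 -c "
from h import *
go([.4857,-.3195,.019],-1.55);snap('w12')"
```

```text
t 15.9 pos [ 0.4879 -0.3209  0.0246] zang -1.5148 toolshift [ 0.0056 -0.002  -0.0016] turn 0.0352 F [ 0.11  0.89 -1.54] w 0.311 tilt [-0.0161 -0.0027 -0.9999]
moved [-0.  0. -0.] [ 0.4879 -0.3209  0.0246]
```

View pics/w12.png

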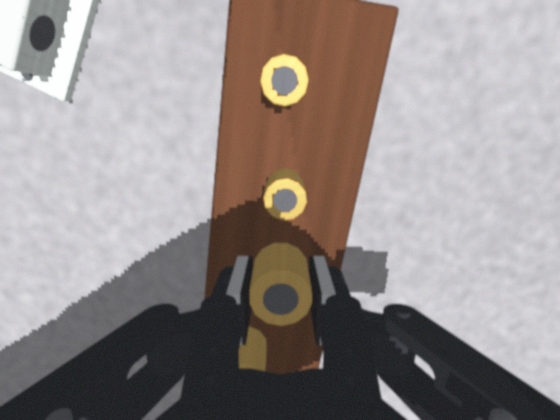

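Emit:
play_rows(
  increments="-0.01 0 0 0;-0.03 0 0 0;-0.05 0 0 0;-0.05 0 0 0;-0.05 0 0 0;-0.02 0 0 0;0 0 0 0",
)

```text
clock: 16.65
position: [0.4892, -0.321, 0.2433]
ee_rot: [0.481, 0.517, -0.492, 0.509]
ft_force: [-0.3, -0.2, -1.8]
grip_width: 0.31
```

```bash
python3 -c "
from h import *
go([.52,.004,.215],-1.475)"
```

```text
t 16.65 pos [ 0.4892 -0.321   0.2433] zang -1.5181 toolshift [ 0.0269  0.0484 -0.323 ] turn -0.0431 F [-0.25 -0.15 -1.8 ] w 0.31 tilt [-0.019  -0.0025 -0.9998]
```

Emit:
play_rows(
  increments="0 0.003 -0.02 -0.02;0 0.006 -0.04 -0.02;0 0.006 -0.04 0;0 0.006 -0.04 0;0 0.006 -0.04 0;0 0.006 -0.04 0;0 0.006 -0.04 0;0 0.006 -0.04 0;0.01 0.003 -0.02 0;0 0 0 0",
)

```text
clock: 17.65
position: [0.5033, 0.0132, 0.2237]
ee_rot: [0.47, 0.529, -0.484, 0.515]
ft_force: [-0.8, -0.0, -2.5]
grip_width: 0.316
```

```bash
python3 -c "
from h import *
go([.543,.004,.18],-1.475);snap('w13')"
```

```text
t 17.65 pos [0.5033 0.0132 0.2237] zang -1.4809 toolshift [0.0426 0.04   0.0128] turn -0.0059 F [-0.79 -0.03 -2.5 ] w 0.316 tilt [-0.028  -0.0023 -0.9996]
moved [ 0.0003 -0.0017  0.0006] [0.5033 0.0132 0.2237]
```

View pics/w13.png

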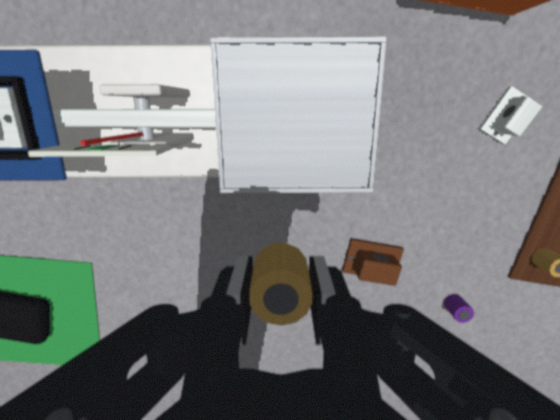

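```bash
python3 - <<'E'
from h import *
o,c=load('w13')
P=[pl(c,u,v,.130,o) for u,v in((211.5,38),(385.5,37.5),(372,191.5),(219.5,192))]
for p in P:print(p.round(4))
print(np.mean(P,0).round(4));y=.095
m=np.mean(P,0);t=m+np.array([-.028*np.cos(y),-.028*np.sin(y),0]);t[2]=.18;print(t.round(4))
go(t,-1.475)
E
```

```text
[0.6147 0.0668 0.13  ]
[ 0.6248 -0.0413  0.13  ]
[ 0.526  -0.0508  0.13  ]
[0.5157 0.0587 0.13  ]
[0.5703 0.0084 0.13  ]
[0.5424 0.0057 0.18  ]
t 17.7 pos [0.5035 0.0115 0.2243] zang -1.4827 toolshift [0.0432 0.0395 0.0092] turn -0.0077 F [ 1.18 -0.04 -1.86] w 0.317 tilt [-0.0274 -0.0027 -0.9996]
```

Emit:
play_rows(
  increments="0.01 0.02 0.005 -0.004;0.02 0.02 0.005 0;0.015 0 0 0;0 0 0 0",
)

```text
clock: 18.1
position: [0.5436, -0.0004, 0.1757]
ee_rot: [0.47, 0.528, -0.485, 0.515]
ft_force: [0.2, -0.1, -1.1]
grip_width: 0.316
```

```bash
python3 -c "
from h import *
go([.5425,.005,.148],-1.475)"
```

```text
t 18.1 pos [ 5.436e-01 -4.000e-04  1.757e-01] zang -1.4832 toolshift [ 0.0277  0.0002 -0.0055] turn -0.0082 F [ 0.2  -0.05 -1.12] w 0.316 tilt [-0.0283 -0.0029 -0.9996]
```

Emit:
play_rows(
  increments="0.01 0 -0.003 0;0.008 0 0 0;0.004 0 0 0;0 0 0 0",
)

```text
clock: 18.5
position: [0.5416, 0.0008, 0.1535]
ee_rot: [0.471, 0.527, -0.485, 0.514]
ft_force: [-0.7, -0.4, -1.4]
grip_width: 0.315
```

```bash
python3 -c "
from h import *
go([.5425,.005,.146],-1.475);snap('s13','side');crop('s13',210,120,340,260,4)"
```

```text
t 18.5 pos [0.5416 0.0008 0.1535] zang -1.4864 toolshift [ 0.0074  0.0015 -0.0041] turn -0.0114 F [-0.73 -0.37 -1.44] w 0.315 tilt [-0.0274 -0.0019 -0.9996]
moved [ 0.0002 -0.      0.0003] [0.5416 0.0008 0.1535]
```

View pics/s13z.png

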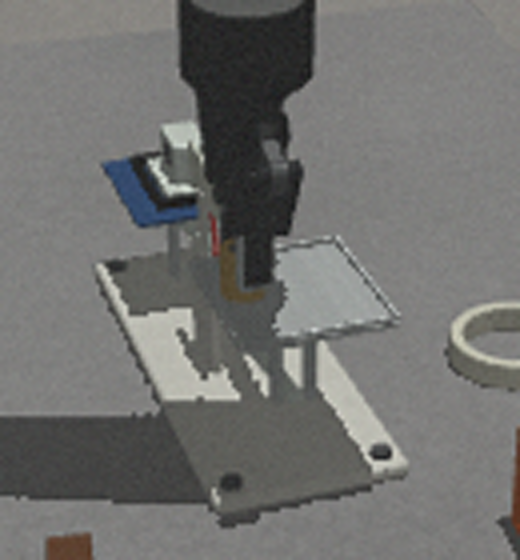

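Emit:
play_rows(
  increments="0.004 0.001 0 0;0.003 0 0 0;0.001 0 0 0;0 0 0 0",
)

```text
clock: 18.95
position: [0.5432, 0.0014, 0.1461]
ee_rot: [0.472, 0.527, -0.484, 0.515]
ft_force: [-0.1, -0.5, -2.7]
grip_width: 0.311
```

Emit:
play_rows(
  increments="0.002 0 0 0;0 0 0 0",
)

```text
clock: 19.15
position: [0.5433, 0.0014, 0.1441]
ee_rot: [0.472, 0.527, -0.484, 0.515]
ft_force: [0.7, -0.7, -0.5]
grip_width: 0.316
```

Emit:
play_rows(
  increments="0.0015 0 0 0;0 0 0 0",
)

```text
clock: 19.35
position: [0.5433, 0.0013, 0.1426]
ee_rot: [0.472, 0.527, -0.484, 0.515]
ft_force: [-0.7, -0.3, -1.1]
grip_width: 0.315
```

```bash
python3 -c "
from h import *
go([.5425,.005,.146],-1.475);snap('s14','side');crop('s14',210,120,340,260,4)"
```

```text
t 19.35 pos [0.5433 0.0013 0.1426] zang -1.4853 toolshift [-0.0034 -0.0006 -0.0038] turn -0.0103 F [-0.66 -0.26 -1.11] w 0.315 tilt [-0.0248 -0.0012 -0.9997]
moved [-0.     -0.      0.0001] [0.5433 0.0013 0.1426]
```

View pics/s14z.png

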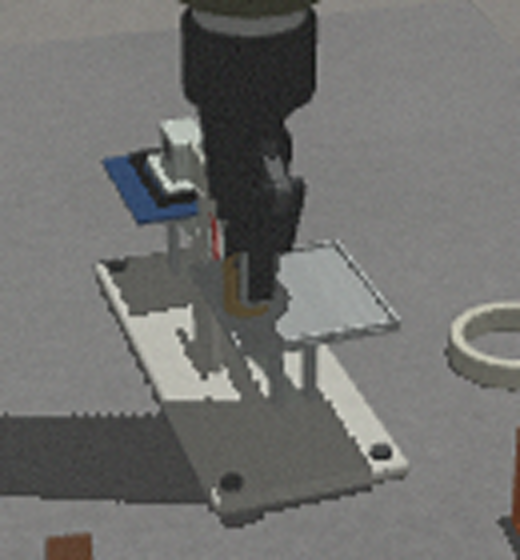

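Emit:
play_rows(
  increments="0 0 0 0;0 0 0 0;0 0 0 0;0 0 0 0;-0.005 0 0 0;-0.015 0 0 0;-0.03 0 0 0;-0.04 0 0 0;0 0 0 0;0 0 0 0",
  hand=0.05,
)

```text
clock: 20.4
position: [0.5462, 0.0005, 0.2406]
ee_rot: [0.473, 0.526, -0.484, 0.515]
ft_force: [0.0, 0.7, -0.3]
grip_width: 0.474
```

```bash
python3 -c "
from h import *
go([.53,-.32,.2],-1.5);snap('w15');snap('s15','side');crop('s15',210,120,340,260,4)"
```

```text
t 20.4 pos [5.462e-01 5.000e-04 2.406e-01] zang -1.4868 toolshift [ 0.0414 -0.042   0.318 ] turn 0.0132 F [ 0.05  0.65 -0.33] w 0.474 tilt [-0.0228 -0.0013 -0.9997]
moved [ 0.0002 -0.0003  0.0002] [5.462e-01 5.000e-04 2.406e-01]
moved [-0.0004  0.0001 -0.0008] [5.464e-01 2.000e-04 2.408e-01]
```

View pics/s15z.png

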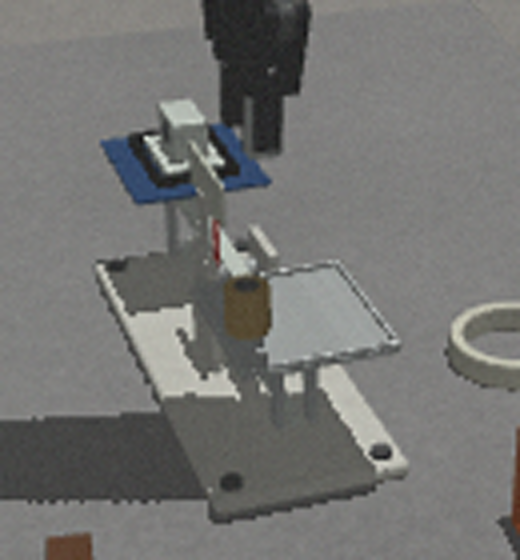

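View pics/w15.png

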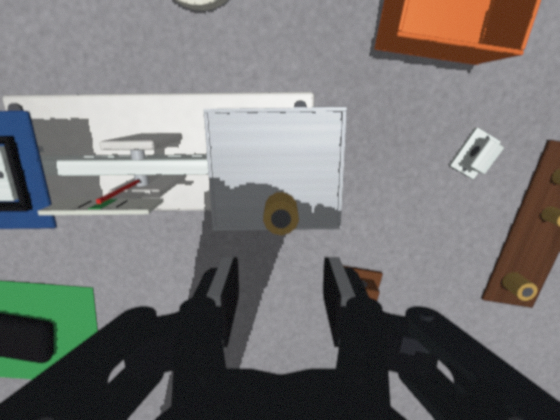

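Emit:
play_rows(
  increments="-0.01 0 0 0;0 0 0 0;0 0 0 0;0 0 0 0;0 0 0 0;0 0 0 0;0 0 0 0;0 0 0 0",
)

```text
clock: 21.3
position: [0.545, 0.0002, 0.2487]
ee_rot: [0.471, 0.527, -0.486, 0.514]
ft_force: [-0.2, -0.4, 0.3]
grip_width: 0.475
```

```bash
python3 - <<'E'
from h import *
snap('s16','side')
# vertical image shift of steel pan's far right region between pictures
for n in('s6','s10','s15','s16'):
    i=load(n)[1]['img'];g=cv2.cvtColor(i,cv2.COLOR_BGR2GRAY).astype(float)
    if n=='s6': t=i[180:212,290:312]
    r=cv2.matchTemplate(i[165:225,288:314],i*0+0 if 0 else t,cv2.TM_CCOEFF_NORMED)
    _,s,_,loc=cv2.minMaxLoc(r);x,y=loc
    col=r[:,x];d=0
    if 0<y<len(col)-1: d=.5*(col[y-1]-col[y+1])/(col[y-1]-2*col[y]+col[y+1])
    print(n,round(float(s),3),x,round(float(y+d),2))
c=load('s6')[1]
print([proj(c,np.array([.6248,-.0413,z])) for z in(.092,.111,.130)])
crop('s16',210,120,340,260,4)
E
```

```text
moved [ 0. -0.  0.] [5.450e-01 2.000e-04 2.487e-01]
s6 1.0 2 14.98
s10 0.877 2 8.06
s15 0.803 2 14.28
s16 0.806 2 14.28
[(np.float64(309.46561981283384), np.float64(211.62374111079401)), (np.float64(309.62096944200636), np.float64(204.8615402856293)), (np.float64(309.77922108597426), np.float64(197.9730179047033))]
```

View pics/s16z.png

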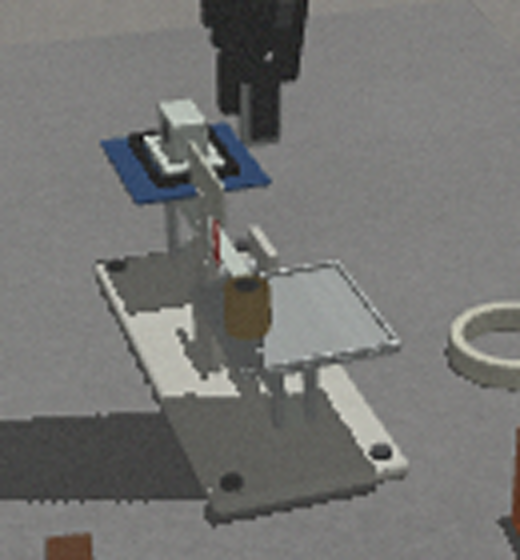

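```bash
python3 - <<'E'
from h import *
def m(t0,x0,y0,x1,y1,ns):
    t=load(t0)[1]['img'][y0:y1,x0:x1]
    for n in ns:
        i=load(n)[1]['img'];r=cv2.matchTemplate(i[y0-12:y1+12,x0-2:x1+2],t,cv2.TM_CCOEFF_NORMED)
        _,s,_,(x,y)=cv2.minMaxLoc(r);col=r[:,x];d=.5*(col[y-1]-col[y+1])/(col[y-1]-2*col[y]+col[y+1])
        print(n,round(float(s),3),x-2,round(float(y+d-12),2))
print('blue left corner');m('s6',232,148,246,172,('s6','s10','s16'))
print('blue right corner');m('s6',268,150,282,172,('s6','s10','s16'))
print('steel right');m('s6',296,192,314,212,('s6','s10','s16'))
i=np.vstack([np.hstack([cv2.resize(load(n)[1]['img'][160:200,250:285],None,fx=7,fy=7,interpolation=cv2.INTER_CUBIC) for n in('s6','s10','s16')])])
cv2.imwrite('pics/ptr.png',i)
E
```

```text
blue left corner
s6 1.0 0 -0.0
s10 0.962 0 5.7
s16 0.902 0 0.48
blue right corner
s6 1.0 0 -0.0
s10 0.927 0 5.93
s16 0.538 0 0.98
steel right
s6 1.0 0 0.01
s10 0.904 0 -6.96
s16 0.794 0 -0.68
```

View pics/ptr.png

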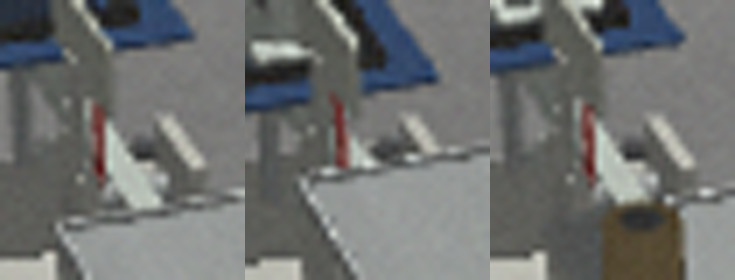

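```bash
python3 - <<'E'
from h import *
o,c=snap('t17','top');crop('t17',140,80,440,290,2.6)
E
```

```text
moved [0. 0. 0.] [5.450e-01 2.000e-04 2.487e-01]
```

View pics/t17z.png

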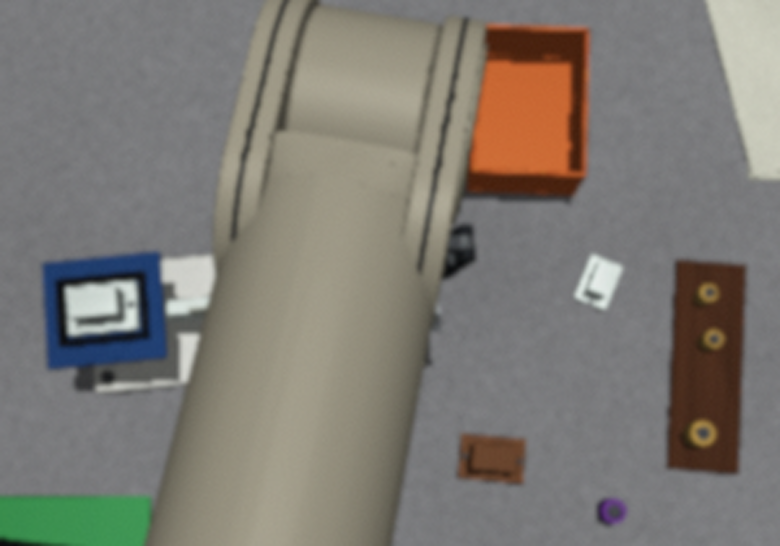

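Block is square in the frame (crop about (103,307)), the heavy weight is gone from the tray and stands on the steel pan, and the bystanders are in place. Beam at rest near +0.014 rad. Handing in.

```bash
python3 -c "
from h import *
print(workorder.hand_in())"
```

```text
the job is handed in; nothing more can be done
None
```

I seated the bearing block in the pocket on the blue pan, let go of it, and set the heavy 150 g counterweight on the steel pan. I handed the job in at about 21 s, with the gripper clear above the balance.

- **Block:** after I let go, the blue pan sank to its lower stop, about 6 px lower in the side view. In the last top, side and wrist pictures the block sits flat and square inside the frame.
- **Beam:** comparing the side pictures with the empty, level balance puts the tilt at about +0.015 rad from the steel pan and +0.010 to +0.025 rad from the blue pan. All of these are inside the ±0.05 band. Two pictures 0.9 s apart showed no movement.
- **Bystanders and force:** the bin, tape and mouse were never approached and did not appear to move. Wrist force readings stayed at a few newtons or less.

**Disagreement:** the wrist force while carrying the block suggested about 220 g, but the tilt under the 150 g weight implies about 160 g. I trusted the balance, because the force reading was noisy by about ±0.9 N. I did not add another weight, since 50 g more would have put the beam at about −0.06 rad, out of band.

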